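# Run a stuck connector-test carriage home to its hidden stop and lock it

### The arm

A 6-joint arm with a two-finger parallel gripper is mounted at the origin on the work surface. World frame = base frame: x ahead of the robot, y to its left, z up, the work surface at z = 0. Lengths are in m, angles in rad, forces in N, time in s.
With the tool pointing down it reaches from about 0.325 to 0.925 m from the base axis. Payload 3.1 kg.
Tool frame: the origin (TCP) lies on the centre line of the jaws, within the pads' length; the fingertips stand 11 mm ahead of it and the grasp point (between the pads) lies 8 mm behind it; z points along the fingers, y is the line along which they close (so a half turn about z gives the same grasp; the last joint's range is limited). The gripper opens to 85 mm and grips with 20 to 120 N. Pads are 22 mm wide; open, the fingers measure 114 mm over their backs; the gripper's body (76 mm by 85 mm) begins 54 mm behind the grasp point. The pads swing forward as they close: fully open they stand 13 mm farther back than shut.
Start: joints at [-1.26, 0.217, 1.613, -0, 1.311, -0.112], TCP at [0.256, -0.57, 0.242] pointing down, gripper open.
Joint ranges: [-2.75, 2.75], [-0.78, 2.1], [0.31, 2.55], [-1.13, 4.27], [0.13, 2.63], [-2.58, 2.58]. Speed limits (rad/s): [2.79, 2.79, 3.14, 3.14, 3.14, 3.14].

### API

Orientations are given as a rotation vector (axis times angle).
In Python, from plant import * gives the robot as it stands.
- The arm moves only by the tool advance, called after "Request:" by a JSON object that holds its "method" and its "body". Schema: {"type":"object","properties":{"increments":{"type":"string"},"grip_force":{"type":"number"},"only":{"type":"string"},"quiet":{"type":"boolean"},"lines":{"type":"string"}},"required":["increments"],"additionalProperties":false}. increments is a string of 1 to 8 rows, parted by semicolons, with the numbers parted by commas; each row has 7 numbers: dx, dy, dz in mm, then a rotation vector rx, ry, rz in units of 0.1 rad, then the finger opening in m; each row shifts and turns the commanded pose from where the row before left it, along the tool's axes as they then stand; what a row does not reach is not made up. A row lasts 1/10 s, in which the tool goes at most 0.05 m and 0.15 rad, less where a joint would pass 70% of its speed; a pose out of reach is approached as far as the arm can. The fingers move at their own pace and stop on an object; grip_force is the grip in N (left out, the last holds). Time passes only in rows, so rows that do not move let the fingers close. The tool returns the time, the measured TCP pose, the force, the opening and the grip force at its end. only (a regular expression) keeps the lines of the reply that match it, lines (a string "A,B") keeps lines A to B, and quiet returns only ok. Input that does not fit is refused with a message, and nothing moves.
- state(): the state, without advancing time (a new reading comes with each control period).
- grab_frame(name): name is "scene" or "top" or "wrist"; returns the picture (400x640x3 uint8, red, green, blue); there is no depth.
- calibration(name): a dict with "mtx" (3x3 intrinsics, pixels), "R" (3x3) and "t" (3): a world point X has camera coordinates R X + t. Camera axes: x right, y down, z forward; pixel columns grow to the right and rows downward; lengths in m; the calibration is good to about 2 mm. The wrist camera is an equidistant fisheye: a pixel r from the principal point sees the ray r / f radians off the axis. A picture is of the moment at which its call begins: read the wrist's pose just before it. calibration takes no time and is no camera call; for the wrist camera it gives the pose at the moment of the call.
- close_job(): hands the job in; it is judged then, once.
Trained networks look in the newest picture that a camera, given by its name, has taken for a name from the list of things; names that differ only in an ending like _2 or _b are one class to them, and where a whole thing is asked for, a point or a joint stands for the part that bears it (a point fixed in the world has none). Each returns a list of dicts, best first, with "p" (0 to 1); they miss things now and then, are a little off and sometimes report something else, mostly with a low value. They report only what shows in the picture. A call takes as long as a camera call.
- look_for(camera, thing): "uv" ([column, row] in pixels, amid what is visible of it).
- place_of(camera, thing): "uv" ([column, row] in pixels: a listed point, or the origin of a listed thing).
The state is a dict: "time": time; "joint_pos": joint angles; "joint_velocities": joint speeds; "joint_torque": joint torques, N m; "ee_pos": TCP position; "ee_rot": TCP orientation; "contact_force": force on the tool from outside, world axes, zero at the start; "torque": the same for the moment, N m; "grip_width": finger opening in m; "gripper_force": force on a finger pad.
Only numpy, scipy, OpenCV 4.12 (cv2) and the standard library are available. Lean on these libraries where they do the work, as an engineer would, in place of code of your own. Each camera call takes 0.05 s, during which the arm holds its last target. There are 200 camera calls.

### The job

Close the connector test fixture: pull its black index knob up and keep it up while you push the steel carriage along its rail towards the grey housing, past the catch it is stuck on and on until it meets the end stop hidden in the housing. Let the knob go there so that it springs right down again and locks the carriage. Do not slam the carriage along, and leave the other things on the bench where they are.

Things in the scene. Friction and masses are not known exactly. Their poses are not given: they have to be found in the camera images.
- fixture: Test fixture bolted to the bench: aluminium plate 255 x 100 mm, 18 mm high, with a flat grey plastic housing (81 mm wide, top 44 mm high, two small pins 10 mm higher) at one end. Origin: on the bench, under the knob's start place. x axis = the rail, +x is the way to push, to the housing. The plate spans x -45 to +210 mm, the housing +103 to +208 mm. Yaw varies from about +45 to +130 degrees.
- carriage (a joint): Travel of the steel carriage along the rail, m; 0 at the start, grows towards the housing. With the knob up it is stuck on a sprung catch: 10 to 20 N to start it, free within the first 12 mm, then it runs with 2 to 5 N and stays where left. The end stop, unseen, is set anew each time, at 50 to 85 mm of travel; a clear rise of force after 15 mm of travel is that stop.
- index_knob (a joint): Lift of the spring index knob, m: 0 down and locked, 0.015 fully up. A spring pulls it down (5 N at 0, 9 N at the top). Its pin is clear of the plate from 0.008 up: lift 10 to 13 mm. Let go midway, it rests on the plate at 0.008. At the stop it drops to 0 into a pocket with 3.5 mm to spare on the near side, so let go on the stop or at most 3 mm short of it.
- knob_grip (a point): Grip point on the upright axis of the black cylindrical index knob (diameter 26 mm, 28 mm high; bottom 50, top 78 mm above the bench when down), 10 mm below its top. The knob stands mid-carriage above a collar 34 mm wide, top 42 mm above the bench, and moves with carriage and lift. Grip it from above, in any yaw; nothing within 100 mm is higher than 55 mm.
- nose (a point): Middle of the front face of the carriage's nose, 110 mm ahead of the knob's axis, 27 mm above the bench, already inside the housing. The steel carriage: slab 80 x 70 mm, top 36 mm above the bench, with a white connector 12 x 50 mm across its rear (top 44 mm) and a 40 mm wide nose in front that runs into the housing.
- tape_roll: Bystander: roll of orange tape lying flat, 96 mm across, 18 mm high; origin under its centre.
- screwdriver: Bystander: screwdriver about 200 mm long, lying along its x axis.
- plug: Bystander: loose white plug 45 x 24 mm, 22 mm high; origin under its centre.
- red_bin: Bystander: open red bin 200 x 140 mm, 70 mm high; origin under its centre.

How it is judged:
By the outcome, as a careful person would: the job done as asked, in the order asked, and still so for the second after the job is handed in, with the robot touching nothing.
It also fails if it takes over 38 s, if anything falls off the work surface, if the arm or the gripper's body presses on something with over 40 N, if the wrist force passes 120 N, or if a joint passes its speed limit or range.

## Working session

There is one attempt and no reset: what is moved stays moved. The work goes in short steps, Python scripts to look and compute and a tool call to move; the robot and the scene stay as the last step left them, time stands still between calls to the robot, and variables do not carry over. Pictures are saved under pics/ and viewed, at most 10 in all, crops included, and the job is handed in when it is done.

```bash
mkdir -p pics
```

Create h.py:
```python
from plant import *
import numpy as np, cv2
from scipy.spatial.transform import Rotation as Ro
def ray(c,uv):
    K,R,t=[np.array(c[k]) for k in("mtx","R","t")]
    d=np.linalg.inv(K)@[uv[0],uv[1],1]
    return -R.T@t, R.T@d/np.linalg.norm(d)
def onz(c,uv,z):
    o,d=ray(c,uv); return o+d*(z-o[2])/d[2]
def tri(rs):
    A=0;b=0
    for o,d in rs:
        P=np.eye(3)-np.outer(d,d);A=A+P;b=b+P@o
    X=np.linalg.solve(A,b); return X,[np.linalg.norm((np.eye(3)-np.outer(d,d))@(X-o)) for o,d in rs]
```

Run:
```python
from h import *
ims={n:grab_frame(n) for n in("scene","top")}
for n,i in ims.items(): cv2.imwrite(f"pics/{n}0.png",i[:,:,::-1])
C={n:calibration(n) for n in ims}
for th in("knob_grip","nose","fixture","tape_roll","screwdriver","plug","red_bin"):
    r={n:place_of(n,th) for n in ims}
    print(th,{n:[(np.round(q["uv"]).tolist(),round(q["p"],2)) for q in r[n][:2]] for n in r})
    z={"knob_grip":.068,"nose":.027}.get(th,0)
    for n in r:
        if r[n]: print("  ",n,onz(C[n],r[n][0]["uv"],z).round(4))
    if all(r.values()): print("  tri",[np.round(q,4) for q in tri([ray(C[n],r[n][0]["uv"]) for n in r])])
s=state();print(s["time"],s["ee_rot"],Ro.from_rotvec(s["ee_rot"]).as_matrix().round(3))
```

```text
knob_grip {'scene': [([354.0, 352.0], 0.58), ([281.0, 176.0], 0.45)], 'top': [([362.0, 169.0], 0.66)]}
   scene [0.6831 0.3582 0.068 ]
   top [ 0.594  -0.1058  0.068 ]
  tri [array([ 0.6196,  0.0386, -0.4189]), array([0.2088, 0.2088])]
nose {'scene': [([279.0, 217.0], 0.92)], 'top': [([321.0, 148.0], 0.7)]}
   scene [ 0.6584 -0.0247  0.027 ]
   top [ 0.6554 -0.0097  0.027 ]
  tri [array([ 0.6572, -0.0129,  0.039 ]), array([0.0056, 0.0056])]
fixture {'scene': [([283.0, 190.0], 0.93), ([280.0, 176.0], 0.29)], 'top': [([360.0, 169.0], 0.8)]}
   scene [ 0.6034 -0.1148  0.    ]
   top [ 0.6071 -0.1106  0.    ]
  tri [array([ 0.6057, -0.1097,  0.0072]), array([0.0002, 0.0002])]
tape_roll {'scene': [([424.0, 291.0], 0.73), ([282.0, 175.0], 0.65)], 'top': []}
   scene [0.4537 0.3061 0.    ]
screwdriver {'scene': [([264.0, 113.0], 0.52), ([279.0, 176.0], 0.24)], 'top': [([476.0, 205.0], 0.96)]}
   scene [ 0.5178 -0.4198  0.    ]
   top [ 0.5177 -0.4054  0.    ]
  tri [array([ 0.5199, -0.4032,  0.0121]), array([0.0041, 0.0041])]
plug {'scene': [], 'top': []}
red_bin {'scene': [([356.0, 351.0], 0.67)], 'top': [([475.0, 203.0], 0.75), ([180.0, 140.0], 0.74)]}
   scene [0.6633 0.3427 0.    ]
   top [ 0.5217 -0.4022  0.    ]
  tri [array([0.6179, 0.1734, 0.5974]), array([0.3423, 0.3423])]
0.8 [3.07158052e+00 6.59184658e-01 1.87179485e-05] [[ 0.912  0.41   0.   ]
 [ 0.41  -0.912 -0.   ]
 [-0.     0.    -1.   ]]
```

View pics/scene0.png

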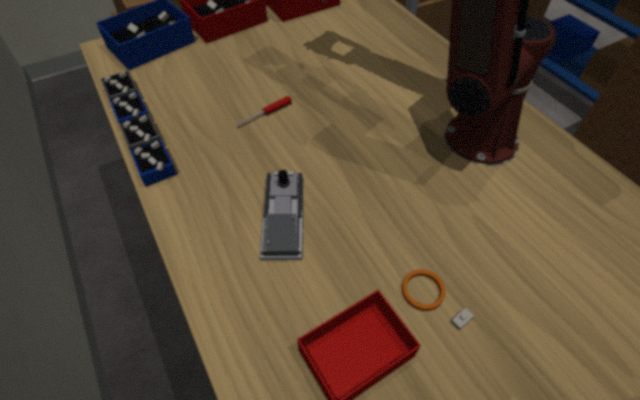

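View pics/top0.png

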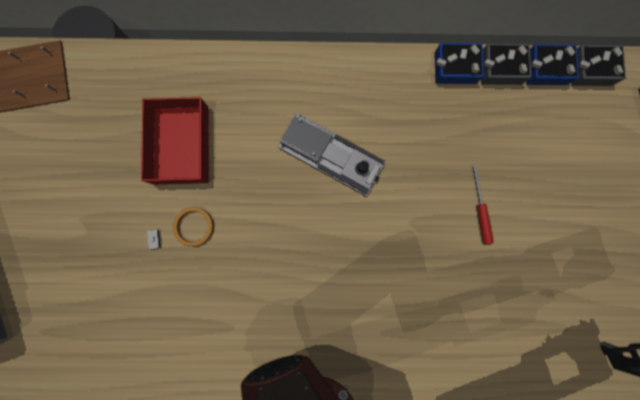

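Run:
```python
from h import *
C={n:calibration(n) for n in("scene","top")}
print(tri([ray(C["scene"],(281,176)),ray(C["top"],(362,169))]))
```

```text
(array([ 0.60067899, -0.11121688,  0.06044912]), [np.float64(0.005339024656828637), np.float64(0.005339024656828564)])
```

Scene view: the fixture knob is at about (283,178), with the housing down to (283,250). In the top view the knob is at (362,168), with the housing around (310,138). The rail yaw is about 60°. The bystanders are well clear. Next I move above the knob.

The rows are not in the units I measure in: shifts go in mm and turns go in units of 0.1 rad. I convert before sending: 0.042 m is 42, -0.023 m is -23.

Request:
{"method": "advance", "body": {"increments": "42,-23,3,0,0,0,0.085;42,-23,3,0,0,0,0.085;42,-23,3,0,0,0,0.085;42,-23,3,0,0,0,0.085;42,-23,3,0,0,0,0.085;42,-23,3,0,0,0,0.085;42,-23,3,0,0,0,0.085;42,-23,3,0,0,0,0.085", "grip_force": 60}}

```text
time: 1.6
ee_pos: [0.4884, -0.2627, 0.2185]
ee_rot: [3.071, 0.659, 0.001]
contact_force: [1.0, -1.0, 1.0]
grip_width: 0.085
gripper_force: 0.0
```

Scaled: 0.041 m is 41, -0.024 m is -24, 0.15 rad is 1.5.

Request:
{"method": "advance", "body": {"increments": "41,-24,0,0,0,0,0.085;41,-24,0,0,0,0,0.085;41,-24,0,0,0,0,0.085;41,-24,0,0,0,0,0.085;0,0,0,0,0,1.5,0.085;0,0,0,0,0,1.5,0.085;0,0,0,0,0,1.5,0.085;0,0,0,0,0,1.5,0.085"}}

```text
time: 2.4
ee_pos: [0.5977, -0.1091, 0.2183]
ee_rot: [3.128, -0.287, -0.0]
contact_force: [-0.0, 0.2, -0.9]
grip_width: 0.085
gripper_force: 0.0
```

Request:
{"method": "advance", "body": {"increments": "0,0,0,0,0,1.5,0.085;0,0,0,0,0,1.5,0.085;0,0,0,0,0,0.4,0.085;0,0,0,0,0,0,0.085"}}

```text
time: 2.8
ee_pos: [0.5976, -0.1094, 0.2184]
ee_rot: [-3.037, 0.803, -0.0]
contact_force: [-0.3, -0.1, 0.5]
grip_width: 0.085
gripper_force: 0.0
```

Create w.py:
```python
from h import *
import sys
def wray(c,uv):
    K,R,t=[np.array(c[k]) for k in("mtx","R","t")]
    x=(uv[0]-K[0,2])/K[0,0];y=(uv[1]-K[1,2])/K[1,1];r=np.hypot(x,y)
    d=np.array([x/r*np.sin(r),y/r*np.sin(r),np.cos(r)]) if r>0 else np.array([0,0,1.])
    return -R.T@t,R.T@d
c=calibration("wrist");i=grab_frame("wrist");cv2.imwrite(f"pics/w{sys.argv[1]}.png",i[:,:,::-1])
grab_frame("top");grab_frame("scene")
for th,z in(("knob_grip",.068),("nose",.027),("fixture",0)):
    rs=[]
    for q in place_of("wrist",th)[:2]:
        o,d=wray(c,q["uv"]);print(th,"wrist",np.round(q["uv"]),round(q["p"],2),(o+d*(z-o[2])/d[2]).round(4))
    for n in("top","scene"):
        for q in place_of(n,th)[:2]: print(th,n,np.round(q["uv"]),round(q["p"],2),onz(calibration(n),q["uv"],z).round(4))
s=state();print(s["time"],s["ee_pos"],Ro.from_rotvec(s["ee_rot"]).as_matrix().round(3),s["joint_pos"])
```

```bash
python3 w.py 1
```

```text
knob_grip wrist [313. 181.] 0.66 [ 0.605  -0.1086  0.068 ]
knob_grip top [364. 167.] 0.41 [ 0.6003 -0.1111  0.068 ]
knob_grip scene [280. 176.] 0.52 [ 0.6083 -0.1117  0.068 ]
knob_grip scene [357. 352.] 0.2 [0.6785 0.3611 0.068 ]
nose wrist [214. 174.] 0.88 [ 0.6576 -0.0127  0.027 ]
nose top [319. 148.] 0.97 [ 0.6538 -0.0058  0.027 ]
nose scene [282. 222.] 0.89 [ 0.6576 -0.0079  0.027 ]
nose scene [354. 355.] 0.4 [0.6769 0.3544 0.027 ]
fixture wrist [314. 167.] 0.93 [ 0.6041 -0.1095  0.    ]
fixture top [360. 171.] 0.88 [ 0.6027 -0.1111  0.    ]
fixture scene [282. 191.] 0.83 [ 0.6065 -0.1122  0.    ]
3.4 [ 0.59753401 -0.10945881  0.21828896] [[ 0.869 -0.494 -0.   ]
 [-0.494 -0.869  0.   ]
 [-0.     0.    -1.   ]] [-2.96663950e-01  2.01062247e-01  1.67846714e+00  2.49585858e-06
  1.26210811e+00  1.79125538e+00]
```

View pics/w1.png

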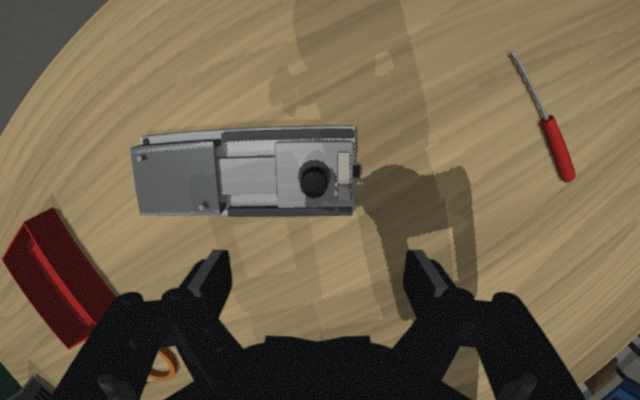

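Wrist view: the black knob is at about (314,180). The near plate edge runs from (140,215) to (355,214), and the rail is almost in line with the finger closing axis. I'll compute the rail yaw from the plate edges and centre more exactly.

```bash
sed -i 's/^c=calibration/if __name__=="__main__":\n  pass\nc=calibration/' w.py
```

Run:
```python
from w import *  if False else None
```

```bash
sed -n '/^def wray/,/return -R/p' w.py >> h.py
```

Run:
```python
from h import *
c=calibration("wrist");im=cv2.imread("pics/w1.png")
W=lambda uv,z:(lambda o,d:o+d*(z-o[2])/d[2])(*wray(c,uv))
a,b=W((141,215),.018),W((355,214),.018);d=a-b;print("near edge",a,b,np.linalg.norm(d),np.degrees(np.arctan2(d[1],d[0])))
a,b=W((143,138),.018),W((356,127),.018);d=a-b;print("far edge",a,b,np.linalg.norm(d),np.degrees(np.arctan2(d[1],d[0])))
g=im.max(2)[150:210,285:345];m=(g<45).astype(np.uint8)
n,l,s,ce=cv2.connectedComponentsWithStats(m);k=1+np.argmax(s[1:,4]);print(s[k],ce[k]+[285,150],W(ce[k]+[285,150],.07))
print("cam",wray(c,(314,180))[0])
```

```text
near edge [0.66703738 0.11052923 0.018     ] [ 0.53714017 -0.12473462  0.018     ] 0.26874219053591974 61.09540987570893
far edge [0.74272643 0.04677346 0.018     ] [ 0.62340026 -0.17186417  0.018     ] 0.24908060657768705 61.37554927445296
[ 16  15  29  33 726] [314.64049587 180.77823691] [ 0.60427185 -0.11045436  0.07      ]
cam [ 0.66133768 -0.14524911  0.34965775]  File "<stdin>", line 1
    from w import *  if False else None
                     ^^
SyntaxError: invalid syntax
```

Request:
{"method": "advance", "body": {"increments": "5,-2,30,0,0,-0.14,0.085;0,0,30,0,0,0,0.085;0,0,30,0,0,0,0.085;0,0,0,0,0,0,0.085"}}

```text
time: 3.8
ee_pos: [0.5988, -0.109, 0.1229]
ee_rot: [-3.042, 0.782, 0.017]
contact_force: [0.0, 0.3, -1.3]
grip_width: 0.085
gripper_force: 0.0
```

Run:
```python
from h import *
c=calibration("wrist");i=grab_frame("wrist");cv2.imwrite("pics/w2.png",i[:,:,::-1])
W=lambda uv,z:(lambda o,d:o+d*(z-o[2])/d[2])(*wray(c,uv))
for th,z in(("knob_grip",.068),("fixture",0)):
    for q in place_of("wrist",th)[:2]: print(th,np.round(q["uv"],1),q["p"],W(q["uv"],z), wray(c,q["uv"]))
print(state()["ee_pos"],state()["joint_pos"])
```

```text
knob_grip [311.4 217.6] 0.91 [ 0.60399157 -0.10751926  0.068     ] (array([ 0.66441041, -0.14428505,  0.25347973]), array([-0.30436686,  0.18521189, -0.93437539]))
fixture [314.1 194.5] 0.85 [ 0.59914124 -0.10634172  0.        ] (array([ 0.66441041, -0.14428505,  0.25347973]), array([-0.24677937,  0.14346178, -0.95839379]))
[ 0.60377731 -0.11048589  0.129627  ] [-2.95275762e-01  3.08278492e-01  1.72620427e+00 -1.08660082e-05
  1.10525754e+00  1.77870155e+00]
```

View pics/w2.png

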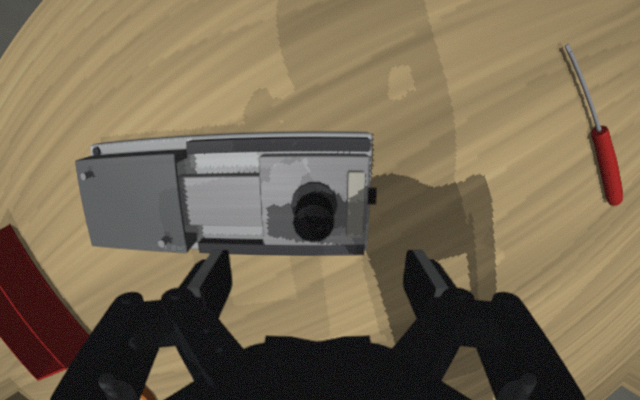

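The knob is centred under the tool: knob pixel about (314,215), and the ray hits from two heights agree at (0.604,-0.108..-0.110) for z=0.068. Now I descend.

Scaled: 0.025 m is 25, 0.018 m is 18.

Request:
{"method": "advance", "body": {"increments": "0,0,25,0,0,0,0.085;0,0,25,0,0,0,0.085;0,0,18,0,0,0,0.085;0,0,0,0,0,0,0.085;0,0,0,0,0,0,0.085"}}

```text
time: 4.45
ee_pos: [0.6044, -0.1107, 0.0623]
ee_rot: [3.043, -0.782, 0.005]
contact_force: [1.0, 0.1, -0.8]
grip_width: 0.0851
gripper_force: 0.0
```

Run:
```python
from h import *
c=calibration("wrist");i=grab_frame("wrist");cv2.imwrite("pics/w3.png",i[:,:,::-1]);print(state()["ee_pos"],Ro.from_rotvec(state()["ee_rot"]).as_matrix().round(3))
```

```text
[ 0.60489009 -0.11078016  0.06288437] [[ 0.876 -0.482  0.004]
 [-0.482 -0.876 -0.001]
 [ 0.004 -0.001 -1.   ]]
```

View pics/w3.png

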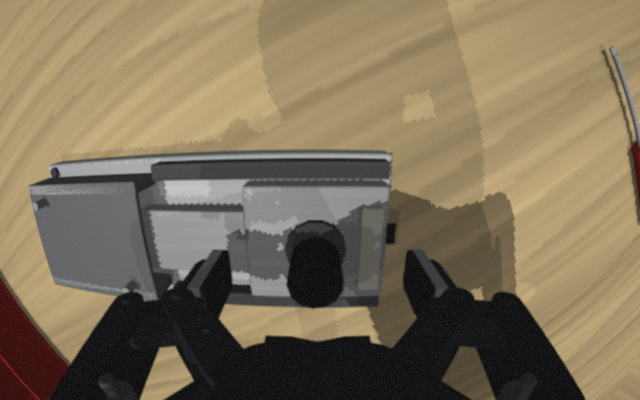

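The knob sits centred between the jaws: knob u about 315, jaw middle about 317. I'll close on it.

Request:
{"method": "advance", "body": {"increments": "0,0,2,0,0,0,0.04;0,0,0,0,0,0,0.02;0,0,0,0,0,0,0.015;0,0,0,0,0,0,0.015;0,0,0,0,0,0,0.015;0,0,0,0,0,0,0.015", "grip_force": 70}}

```text
time: 5.1
ee_pos: [0.6033, -0.1101, 0.059]
ee_rot: [-3.042, 0.782, -0.001]
contact_force: [-1.3, 1.4, 3.6]
grip_width: 0.024
gripper_force: 68.5
```

Request:
{"method": "advance", "body": {"increments": "0,0,-4,0,0,0,0.015;0,0,-4,0,0,0,0.015;0,0,-4,0,0,0,0.015;0,0,0,0,0,0,0.015;0,0,0,0,0,0,0.015"}}

```text
time: 5.6
ee_pos: [0.6032, -0.1101, 0.0696]
ee_rot: [-3.042, 0.782, -0.001]
contact_force: [5.7, 0.9, -8.1]
grip_width: 0.0243
gripper_force: 69.0
```

Run:
```python
from h import *
s=state();print(s["ee_pos"],s["contact_force"],s["torque"],s["grip_width"])
```

```text
[ 0.60316059 -0.11008227  0.06962117] [ 5.70910978  0.89362411 -8.1480399 ] [ 0.07075256 -0.94815168  0.05632848] 0.02430392980882913
```

Scaled: -0.002 m is -2, -0.001 m is -1.

Request:
{"method": "advance", "body": {"increments": "0,-2,-1,0,0,0,0.015;0,-2,0,0,0,0,0.015;0,-2,0,0,0,0,0.015;0,-2,0,0,0,0,0.015"}}

```text
time: 6.0
ee_pos: [0.6047, -0.1072, 0.0699]
ee_rot: [3.035, -0.777, -0.004]
contact_force: [-0.9, -14.2, -8.5]
grip_width: 0.0244
gripper_force: 69.2
```

Request:
{"method": "advance", "body": {"increments": "0,-2,0,0,0,0,0.015;0,-2,0,0,0,0,0.015;0,-2,0,0,0,0,0.015"}}

```text
time: 6.3
ee_pos: [0.6074, -0.1023, 0.0697]
ee_rot: [3.036, -0.779, -0.004]
contact_force: [1.0, -8.4, -8.5]
grip_width: 0.0243
gripper_force: 69.5
```

Request:
{"method": "advance", "body": {"increments": "0,-3,0,0,0,0,0.015;0,-3,0,0,0,0,0.015;0,-3,0,0,0,0,0.015;0,-3,0,0,0,0,0.015"}}

```text
time: 6.7
ee_pos: [0.6145, -0.0895, 0.0701]
ee_rot: [3.039, -0.781, -0.002]
contact_force: [2.9, -5.6, -7.1]
grip_width: 0.0244
gripper_force: 69.4
```

Request:
{"method": "advance", "body": {"increments": "0,-3,0,0,0,0,0.015;0,-3,0,0,0,0,0.015;0,-3,0,0,0,0,0.015;0,-3,0,0,0,0,0.015"}}

```text
time: 7.1
ee_pos: [0.6202, -0.079, 0.07]
ee_rot: [3.039, -0.78, -0.002]
contact_force: [3.5, -5.2, -8.6]
grip_width: 0.0243
gripper_force: 69.4
```

Scaled: -0.003 m is -3, -0.002 m is -2.

Request:
{"method": "advance", "body": {"increments": "0,-3,0,0,0,0,0.015;0,-3,0,0,0,0,0.015;0,-3,0,0,0,0,0.015;0,-2,0,0,0,0,0.015"}}

```text
time: 7.5
ee_pos: [0.6256, -0.0693, 0.07]
ee_rot: [3.039, -0.78, -0.002]
contact_force: [3.4, -5.6, -8.8]
grip_width: 0.024
gripper_force: 69.4
```

Request:
{"method": "advance", "body": {"increments": "0,-2,0,0,0,0,0.015;0,-2,0,0,0,0,0.015;0,-2,0,0,0,0,0.015"}}

```text
time: 7.8
ee_pos: [0.6284, -0.0642, 0.0699]
ee_rot: [3.039, -0.78, -0.002]
contact_force: [2.7, -5.1, -7.3]
grip_width: 0.0242
gripper_force: 69.4
```

Travel is about 52 mm with no force rise. I continue slowly in small batches.

Scaled: -0.002 m is -2.

Request:
{"method": "advance", "body": {"increments": "0,-2,0,0,0,0,0.015;0,-2,0,0,0,0,0.015;0,-2,0,0,0,0,0.015"}}

```text
time: 8.1
ee_pos: [0.6313, -0.059, 0.0699]
ee_rot: [3.039, -0.78, -0.002]
contact_force: [3.4, -5.8, -9.0]
grip_width: 0.0243
gripper_force: 69.4
```

Scaled: -0.002 m is -2.

Request:
{"method": "advance", "body": {"increments": "0,-2,0,0,0,0,0.015;0,-2,0,0,0,0,0.015;0,-2,0,0,0,0,0.015"}}

```text
time: 8.4
ee_pos: [0.6342, -0.0537, 0.0699]
ee_rot: [3.039, -0.78, -0.002]
contact_force: [2.6, -4.9, -8.5]
grip_width: 0.0243
gripper_force: 69.4
```

Request:
{"method": "advance", "body": {"increments": "0,-2,0,0,0,0,0.015;0,-2,0,0,0,0,0.015;0,-2,0,0,0,0,0.015"}}

```text
time: 8.7
ee_pos: [0.6361, -0.0501, 0.0696]
ee_rot: [3.036, -0.778, -0.004]
contact_force: [0.0, -14.3, -8.7]
grip_width: 0.0242
gripper_force: 69.4
```

Scaled: -0.002 m is -2.

Request:
{"method": "advance", "body": {"increments": "0,-2,0,0,0,0,0.015;0,-2,0,0,0,0,0.015;0,-2,0,0,0,0,0.015"}}

```text
time: 9.0
ee_pos: [0.6363, -0.0498, 0.0686]
ee_rot: [3.027, -0.773, -0.011]
contact_force: [-6.0, -25.8, -9.3]
grip_width: 0.0235
gripper_force: 69.9
```

The force rose clearly at about 68 mm of travel, so the stop is met. I'll relax the push to a light press and release.

Request:
{"method": "advance", "body": {"increments": "0,2,0,0,0,0,0.015;0,2,0,0,0,0,0.015;0,0,0,0,0,0,0.015;0,0,0,0,0,0,0.015"}}

```text
time: 9.4
ee_pos: [0.6362, -0.0501, 0.0692]
ee_rot: [3.033, -0.778, -0.007]
contact_force: [-0.3, -14.0, -7.2]
grip_width: 0.024
gripper_force: 69.8
```

Request:
{"method": "advance", "body": {"increments": "0,0,0,0,0,0,0.06;0,0,0,0,0,0,0.06;0,0,0,0,0,0,0.06;0,0,0,0,0,0,0.06;0,0,0,0,0,0,0.06"}}

```text
time: 9.9
ee_pos: [0.6393, -0.0441, 0.0718]
ee_rot: [-3.043, 0.781, -0.001]
contact_force: [-1.3, -0.3, 0.3]
grip_width: 0.06
gripper_force: 0.0
```

Run:
```python
from h import *
i=grab_frame("wrist");cv2.imwrite("pics/w4.png",i[:,:,::-1]);print(state()["ee_pos"],state()["contact_force"])
```

```text
[ 0.63926154 -0.04409404  0.07171795] [-0.34416897  0.10301384 -0.60792192]
```

View pics/w4.png

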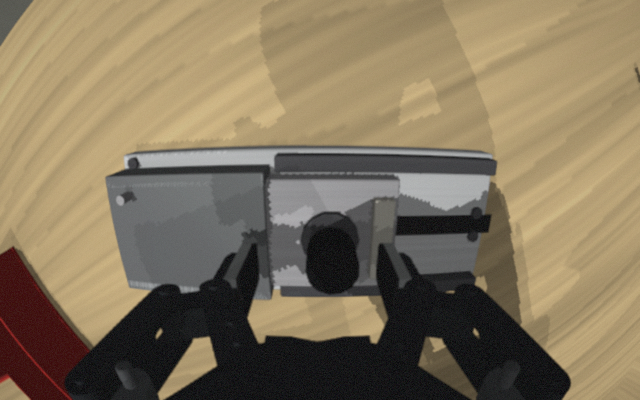

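The carriage is at the housing, with the knob at about (331,260). I back off straight up to the earlier viewing height, to compare the knob's height with picture w2.

Scaled: -0.02 m is -20, -0.018 m is -18.

Request:
{"method": "advance", "body": {"increments": "0,4,0,0,0,0,0.085;0,3,-18,0,0,0,0.085;0,0,-20,0,0,0,0.085;0,0,-20,0,0,0,0.085;0,0,0,0,0,0,0.085;0,0,0,0,0,0,0.085;0,0,0,0,0,0,0.085"}}

```text
time: 10.65
ee_pos: [0.6348, -0.0506, 0.1284]
ee_rot: [3.043, -0.782, -0.003]
contact_force: [0.4, -1.0, 0.0]
grip_width: 0.0848
gripper_force: 0.0
```

Run:
```python
from h import *
c=calibration("wrist");i=grab_frame("wrist");cv2.imwrite("pics/w5.png",i[:,:,::-1])
W=lambda uv,z:(lambda o,d:o+d*(z-o[2])/d[2])(*wray(c,uv))
for th,z in(("knob_grip",.068),("nose",.027)):
    for q in place_of("wrist",th)[:2]: print(th,np.round(q["uv"],1),q["p"],W(q["uv"],z),W(q["uv"],z+.008))
print(state()["ee_pos"],state()["contact_force"])
a=cv2.imread("pics/w2.png")[140:260,250:380];b=i[140:260,250:380,::-1]
cv2.imwrite("pics/cmp.png",cv2.resize(np.hstack([a,b]),None,fx=3,fy=3))
```

```text
knob_grip [317.2 220.2] 0.87 [ 0.63529921 -0.05064191  0.068     ] [ 0.63797167 -0.0520972   0.076     ]
[ 0.63466054 -0.05046665  0.12782024] [-0.23698294 -0.56715596 -1.05995775]
```

View pics/cmp.png

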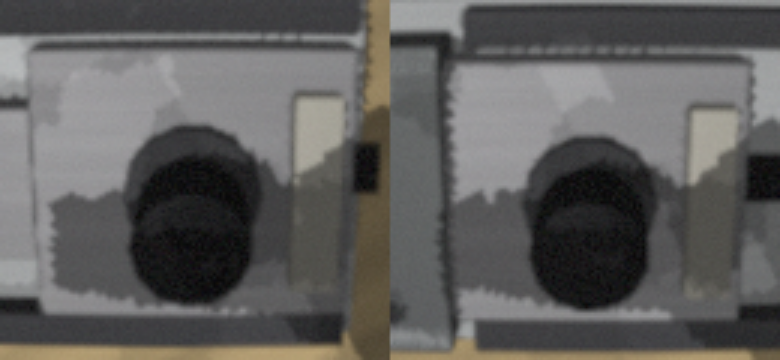

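The knob stands against its collar just as it did when locked: 173 px from the collar's top edge to the knob's bottom, against 178 px before. At 8 mm higher it would read about 12 px more. So it is fully down, and the carriage is against the housing side.

Scaled: -0.03 m is -30.

Request:
{"method": "advance", "body": {"increments": "0,0,-30,0,0,0,0.085;0,0,-30,0,0,0,0.085;0,0,0,0,0,0,0.085;0,0,0,0,0,0,0.085"}}

```text
time: 11.2
ee_pos: [0.636, -0.0507, 0.1896]
ee_rot: [-3.043, 0.782, -0.002]
contact_force: [-0.3, 0.5, -0.8]
grip_width: 0.085
gripper_force: 0.0
```

```bash
python3 -c "
from plant import *
print(close_job())"
```

```text
the job is handed in; nothing more can be done
None
```

The fixture is closed: I held the knob up and pushed the carriage past the catch to the end stop at about 68 mm. I let the knob go there, the wrist camera shows it fully down, and the job was handed in at 11.2 s with the arm clear and nothing else on the bench touched.

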